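# Turn up the guarded warming plate with its setting key

### The arm

A 6-joint arm with a two-finger parallel gripper is mounted at the origin on a cart in front of the work surface, level with it; the furniture and walls round the work are solid. World frame = base frame: x ahead of the robot, y to its left, z up, the work surface at z = 0. Lengths are in mm, angles in rad, forces in N, time in s.
With the tool pointing down it reaches from about 400 to 925 mm from the base axis. Payload 12.5 kg.
Tool frame: the origin (TCP) lies on the centre line of the jaws, within the pads' length; the fingertips stand 14 mm ahead of it and the grasp point (between the pads) lies 5 mm behind it; z points along the fingers, y is the direction in which the jaws open and shut (so a half turn about z gives the same grasp; the last joint's range is limited). The gripper opens to 95 mm and grips with 3 to 60 N. Pads are 20 mm wide; open, the fingers measure 119 mm over their backs; the gripper's body (75 mm by 180 mm) begins 59 mm behind the grasp point.
Start: joints at [1.243, 0.491, 1.559, -0, 1.092, -0.106], TCP at [137.472, 609.71, 228.661] pointing down, gripper open.
Joint ranges: [-3.1, 3.1], [-0.84, 2.19], [0.05, 2.79], [-1.13, 4.28], [0.06, 2.93], [-2.69, 2.69]. Speed limits (rad/s): [2.22, 2.22, 2.79, 3.14, 3.14, 3.14].

### API

Orientations are given as [roll, pitch, yaw] about the fixed x, y, z axes, in that order (R = Rz(yaw) Ry(pitch) Rx(roll)).
In Python, from cell import * gives the robot as it stands.
- The arm moves only by the tool play_rows, never from a script. Its argument "moves" is a list of rows, each a list of 7 numbers: the shift along the tool's x, y, z in m, then the turn, a rotation vector about the tool's x, y, z in rad, then the opening in per cent of the stroke, from 0 (shut) to 100 (fully open). In form: [[tx, ty, tz, ax, ay, az, claw], ...]. A call has 1 to 8 rows; each row shifts and turns the pose as measured when the row begins, along the tool's axes as they then stand; what a row does not reach is not made up. A row lasts 1/10 s, in which the tool goes at most 50 mm and 8.59 degrees, less where a joint would pass 70% of its speed; a pose out of reach is approached as far as the arm can. A call is refused whole if a number of a shift passes 0.05 or a number of a turn 0.15, either way. A call with a gripper value outside its range is refused whole. The fingers move at their own pace and stop on an object; the grip force is fixed at half the most. Time passes only in rows, so rows that do not move let the fingers close. It gives the time, the measured TCP pose, the force and the opening at its end, in the units of the state.
- state(): the state, without advancing time (a new reading comes with each control period).
- read_camera(name): name is "scene" or "side" or "wrist"; returns a dict with "img" (400x640x3 uint8, red, green, blue), "fx", "fy", "cx", "cy" (pixels), "R" (3x3) and "t" (3): a world point X has camera coordinates R X + t. Camera axes: x right, y down, z forward; pixel columns grow to the right and rows downward; lengths in mm; the calibration is good to about 2 mm. A picture is of the moment at which its call begins. There is no depth.
- job_done(): hands the job in, once; it reports no verdict.
The state is a dict: "t": time; "joints": joint angles; "qvel": joint speeds; "tau": joint torques, N m; "eef_pos": TCP position; "tcp_rot": TCP orientation; "ft_force": force on the tool from outside, world axes, zero at the start; "moment": the same for the moment, N m; "opening": opening from 0.0 (shut) to 1.0 (fully open).
Only numpy, scipy, OpenCV 4.12 (cv2) and the standard library are available. Lean on these libraries where they do the work, as an engineer would, in place of code of your own. Each camera call takes 0.05 s, during which the arm holds its last target.

### The job

Turn the warming plate up to its highest setting with its setting key: draw the key out of its roofed holder, seat it fully through the round guard opening onto the sunk knob and let go of it there, then take hold of it again and turn the knob clockwise as far as it goes. Leave the key standing upright and fully seated in the opening, and leave the little bowl on the plate and the things around undisturbed.

Things in the scene. Friction and masses are not known exactly. Their poses are not given: they have to be found in the camera images.
- key: Setting key, loose, 0.12 kg: steel leg and collar, black handle. Origin on the leg's axis at the underside of the round collar (56 mm across, 5 mm thick); z up, leg down, handle along -x. Below the collar a round leg 26 mm across, 40 mm long. Its centre of mass lies about 14 mm from the leg's axis toward the handle, so it stands by itself on its collar on the panel or the holder's shelf.
- key_foot (a point): Lower end of the key's leg, at (0, 0, -40) mm in the key's frame; same axes as the key. The last 12 mm of the leg is a fork: an open slot 12 mm wide between two prongs (30 mm across their corners) that runs along the key's x axis, so the key fits the knob's bar either way round.
- key_handle (a point): Grip point in the key's handle, at (-65, 0, +36) mm in the key's frame, same axes. The handle is a bar 12 mm wide (y), 14 mm high, from x -16 to -105 mm. Grip it from above, closing along the key's y.
- key_fin (a point): Grip point in the upright fin over the leg, at (0, 0, +44) mm in the key's frame, same axes. The fin is 32 mm along x, 14 mm thick along y, from z +24 to +62 mm. Grip it from above, closing along the key's y. In the holder the roof covers it.
- holder: Fixed steel stand, 78 mm wide (y), 126 mm high; origin on the worktop under the parked key's leg; open toward its -x, where the handle sticks out. The collar rests on a slotted shelf 50 mm above the worktop; walls and a roof (9 mm over the fin) enclose the fin; their front edges lie 28 mm from the origin. Draw the key out level along -x by at least 70 mm before lifting.
- warmer: Fixed warming plate, white box 260 mm (x) by 160 mm (y), top 70 mm above the worktop; origin under its centre, on the worktop. Steel warm plate on the rear half (+x), control panel with the guard opening in the front part (-x, toward the robot).
- opening (a point): Centre of the round guard opening in the control panel, 36 mm across, level with the panel's top (70 mm above the worktop), at (-85, 0, 70) mm in the warmer's frame. The panel is 6 mm thick, hollow below. When the key is fully seated its collar lies flat on the panel and the key's origin is here.
- knob_bar (a point): Top of the knob's white cross bar, on the knob's axis, 28 mm below the panel's top. Its x runs along the bar (26 mm long, 8 mm wide, 14 mm high, rounded top) and turns with the knob. The key's fork drops over it when the key's x lies along the bar, either way round (2 mm play each side, about 0.2 rad); otherwise the key stands up to 12 mm proud.
- set_knob (a joint): Angle of the knob in rad, 0 to 2.0, growing clockwise seen from above; 2.0 is the end stop, the highest setting. Starts between 0 and 0.4. It turns with light friction (0.05 N m) and stays where it is left; at 0 the bar lies along the warmer's y axis.
- dip_bowl: Small white bowl, 85 mm across, 40 mm high, loose on the warm plate, 160 to 175 mm behind the opening; origin under its centre. Leave it.
- lemon: Lemon, 83x58x58 mm, loose bystander on the worktop.
- yoghurt_pot: Yoghurt pot, 72 mm across, 71 mm high, loose bystander.
- sesame_jar: Jar with lid, 64 mm across, 90 mm high, loose bystander.
- tape_roll: Roll of tape lying flat, 104 mm across, 25 mm high, loose bystander.

How it is judged:
By the outcome, as a careful person would: the job done as asked, in the order asked, and still so for the second after the job is handed in, with the robot touching nothing.
It also fails if it takes over 58 s, if anything falls off the work surface, if the arm or the gripper's body presses on something with over 40 N, if the wrist force passes 120 N, or if a joint passes its speed limit or range.

## Working session

There is one attempt and no reset: what is moved stays moved. The work goes in short steps, Python scripts to look and compute and a tool call to move; the robot and the scene stay as the last step left them, time stands still between calls to the robot, and variables do not carry over. Pictures are saved under pics/ and viewed, and the job is handed in when it is done.

Besides the shell and the picture viewer there is one more tool, called after "Emit:" by a JSON object that holds its "op" and its "data", one argument or row to a line. play_rows: Moves the arm, as the interface text tells. Its arguments: {"type":"object","properties":{"moves":{"type":"array"}},"required":["moves"]}

```bash
ls; mkdir -p pics; python3 - <<'E'
from cell import *
import cv2
for n in ["scene","side","wrist"]:
    c=read_camera(n); cv2.imwrite(f"pics/{n}0.png",c["img"][:,:,::-1]); print(n,c["fx"],c["fy"],c["cx"],c["cy"],c["R"],c["t"])
print(state())
E
```

```text
pics
scene 478.9419575028203 478.9419575028203 317.93339593718514 206.89725150367872 [[ 0.85605958 -0.51674402  0.01173135]
 [-0.34114743 -0.5819187  -0.73823374]
 [ 0.38830456  0.62796994 -0.67444297]] [-279.3890645   395.88835931  685.715599  ]
side 483.09341916739453 483.09341916739453 315.3959131701455 198.18246972176365 [[ 0.99795353 -0.06128551  0.01824399]
 [-0.01726512 -0.5329714  -0.84595709]
 [ 0.06156843  0.84391088 -0.53293879]] [-495.63897928  232.56921535  982.48083779]
wrist 347.27242219132 347.27242219132 322.2298464935824 201.97510466533777 [[ 0.21999082  0.97550006 -0.00191456]
 [ 0.93757762 -0.21089597  0.27653408]
 [ 0.26935524 -0.06263001 -0.96100221]] [-624.03046493  -31.35955736  393.52026092]
{'t': 0.15, 'joints': array([ 1.24343072e+00,  4.91436409e-01,  1.55929404e+00, -2.72700988e-06,
        1.09172414e+00, -1.05618332e-01]), 'qvel': array([ 0.00059206, -0.00250439, -0.00313198,  0.00108233, -0.0003607 ,
       -0.00152043]), 'tau': array([ 2.09743812e-03, -6.12898922e+01, -2.58277667e+01,  6.92774984e-02,
        4.73179249e-02, -1.23905252e-04]), 'eef_pos': array([137.39578079, 609.54330003, 228.19178209]), 'tcp_rot': array([-3.14073526e+00, -8.84616943e-05,  2.91984660e+00]), 'ft_force': array([ 0.2908178 , -0.80931312, -0.69966528]), 'moment': array([0.00593544, 0.00778219, 0.00536643]), 'opening': 0.9993953622758186}
```

View pics/scene0.png

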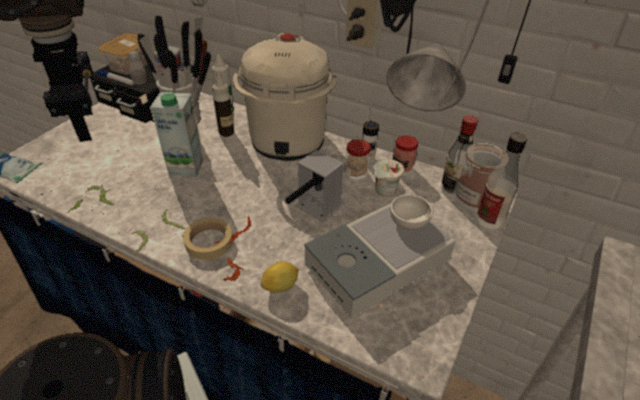

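View pics/side0.png

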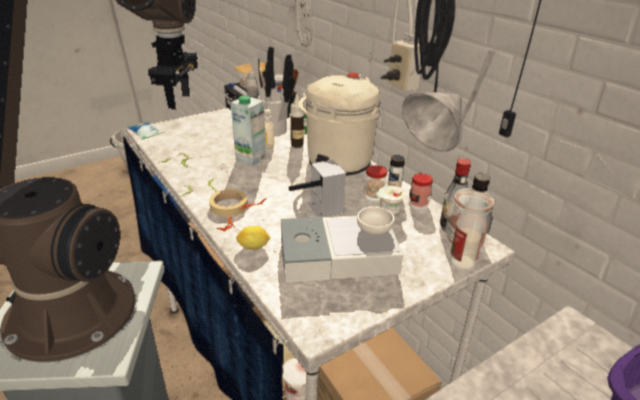

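View pics/wrist0.png

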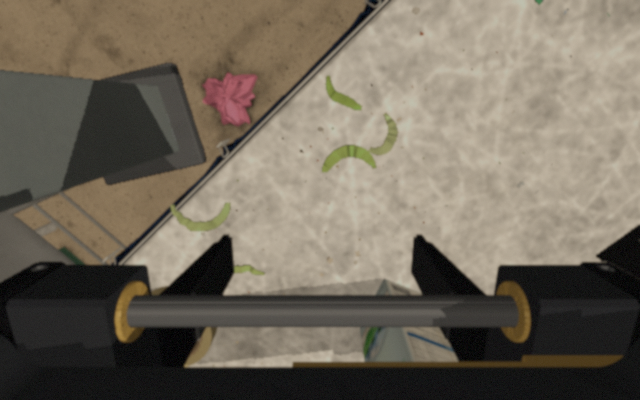

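The scene view shows the holder near (320,185) with the handle end at (290,200). The warmer's opening is near (346,261) and the bowl at (411,212). I'll enlarge both.

```bash
cat > h.py <<'E'
from cell import *
import cv2, numpy as np
def ray(c,u,v):
    R=np.array(c["R"]);t=np.array(c["t"])
    d=R.T@np.array([(u-c["cx"])/c["fx"],(v-c["cy"])/c["fy"],1.0]); o=-R.T@t
    return o,d
def onz(c,u,v,z):
    o,d=ray(c,u,v); return o+d*(z-o[2])/d[2]
def tri(c1,p1,c2,p2):
    o1,d1=ray(c1,*p1);o2,d2=ray(c2,*p2)
    A=np.c_[d1,-d2]; s=np.linalg.lstsq(A,o2-o1,rcond=None)[0]
    a=o1+s[0]*d1;b=o2+s[1]*d2
    return (a+b)/2,np.linalg.norm(a-b)
def proj(c,X):
    p=np.array(c["R"])@np.array(X)+np.array(c["t"]); return c["cx"]+c["fx"]*p[0]/p[2],c["cy"]+c["fy"]*p[1]/p[2]
def crop(c,x0,y0,x1,y1,s,name):
    im=cv2.resize(c["img"][y0:y1,x0:x1,::-1],None,fx=s,fy=s,interpolation=cv2.INTER_CUBIC)
    cv2.imwrite("pics/"+name,im)
E
python3 - <<'E'
from h import *
c=read_camera("scene"); crop(c,270,140,460,320,4,"sc1.png") ; crop(c,275,140,355,225,8,"sc1b.png" ) if 0 else crop(c,275,145,355,220,8,"sc1b.png")
d=read_camera("side"); crop(d,270,140,410,290,4,"sd1.png")
E
```

```text
(no output)
```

View pics/sc1.png

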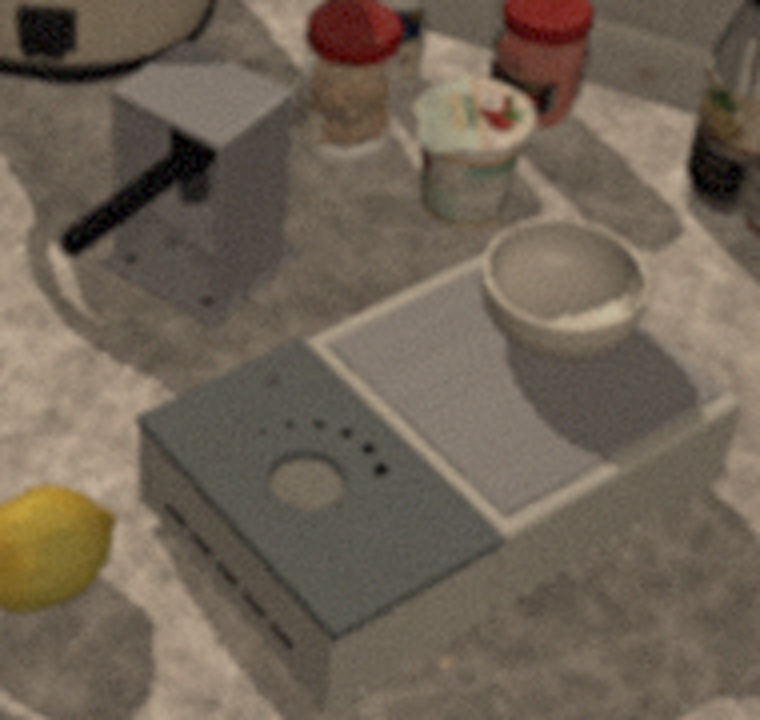

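View pics/sd1.png

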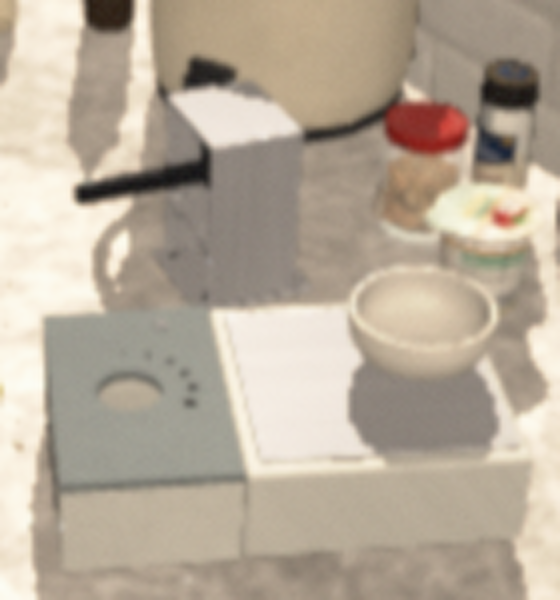

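View pics/sc1b.png

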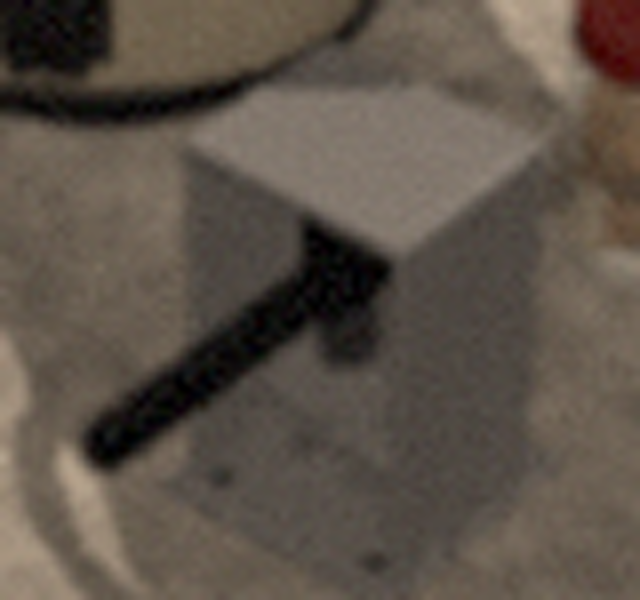

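```bash
python3 - <<'E'
from h import *
np.set_printoptions(precision=1,suppress=True)
c=read_camera("scene");d=read_camera("side")
S=lambda x,y:(270+x/4-.4,140+y/4-.4)
D=S
B=lambda x,y:(275+x/8-.4,145+y/8-.4)
print("roof fl",onz(c,*B(185,148),126),onz(d,*D(170,92),126))
print("roof fr",onz(c,*B(405,250),126),onz(d,*D(212,150),126))
print("roof br",onz(c,*B(560,125),126),onz(d,*D(300,130),126))
print("handle end",tri(c,B(100,440),d,D(82,192)))
print("foot of holder front",onz(c,*B(165,480),0),onz(c,*B(405,598),0))
for n,p,q in [("open",(308,482),(130,392)),("pFL",(140,420),(45,317)),("pFR",(335,635),(62,488)),("pBR",(503,542),(243,480)),("pBL",(300,340),(210,310)),("wBR",(738,403),(527,455))]:
    print(n,onz(c,*S(*p),70),onz(d,*D(*q),70))
for n,p in [("lemon",(50,550)),("pot",(475,120)),("bowl",(565,290))]: print(n,onz(c,*S(*p),{"lemon":29,"pot":71,"bowl":110}[n]))
print("tape",onz(c,208,240,12))
E
```

```text
roof fl [506.9 386.8 126. ] [510. 397. 126.]
roof fr [535.2 319.1 126. ] [532.1 318.8 126. ]
roof br [600.7 344.2 126. ] [590.6 343.  126. ]
handle end (array([449.9, 332.1,  88.2]), np.float64(1.1216400120760932))
foot of holder front [502.3 395.1   0. ] [537.  316.7   0. ]
open [473.6 140.1  70. ] [473.9 142.3  70. ]
pFL [424.9 215.4  70. ] [426.  218.7  70. ]
pFR [434.4  59.7  70. ] [434.8  59.4  70. ]
pBR [530.9  63.8  70. ] [531.2  62.3  70. ]
pBL [523.4 222.3  70. ] [525.3 222.6  70. ]
wBR [686.7  74.7  70. ] [687.8  77.4  70. ]
lemon [363.1 196.3  29. ]
pot [711.8 322.4  71. ]
bowl [632.6 152.1 110. ]
tape [280.3 379.1  12. ]
```

```bash
python3 - <<'E'
from h import *
np.set_printoptions(precision=1,suppress=True)
c=read_camera("scene");d=read_camera("side")
b=onz(c,180,172,0);print("carton",b,onz(d,250,160,0))
for z in (150,200,250):print(z,proj(c,[b[0],b[1]+30,z]))
print("cooker",onz(c,287,150,0))
E
```

```text
carton [310.4 650.5   0. ] [325.8 656.7   0. ]
150 (np.float64(164.15929022080743), np.float64(115.24328580772627))
200 (np.float64(159.69503550973587), np.float64(96.3389117078693))
250 (np.float64(154.94804989271864), np.float64(76.23728271072042))
cooker [589.9 597.9   0. ]
```

Emit:
{"op": "play_rows", "data": {
  "moves": [
    [0,0,-0.04,0,0,0,100],
    [0,0,-0.04,0,0,0,100],
    [-0.034,-0.033,0,0,0,0,100],
    [-0.034,-0.033,0,0,0,0,100],
    [-0.034,-0.033,0,0,0,0,100],
    [-0.034,-0.033,0,0,0,0,100],
    [-0.034,-0.033,0,0,0,0,100],
    [-0.034,-0.033,0,0,0,0,100]
  ]
}}

```text
t: 1.25
eef_pos: [295.0, 367.5, 311.2]
tcp_rot: [3.14, 0.001, 2.928]
ft_force: [0.9, 1.5, 1.1]
opening: 1.0
```

Emit:
{"op": "play_rows", "data": {
  "moves": [
    [-0.034,-0.033,0,0,0,0,100],
    [-0.034,-0.033,0,0,0,0,100],
    [-0.034,-0.033,0,0,0,0,100],
    [-0.034,-0.033,0,0,0,0,100],
    [-0.034,-0.033,0,0,0,0,100],
    [-0.034,-0.033,0,0,0,0,100],
    [0,0,0,0,0,0.15,100],
    [0,0,0,0,0,0.15,100]
  ]
}}

```text
t: 2.05
eef_pos: [459.3, 114.4, 313.0]
tcp_rot: [3.137, 0.005, 2.62]
ft_force: [0.4, 0.6, 0.2]
opening: 1.0
```

Emit:
{"op": "play_rows", "data": {
  "moves": [
    [0,0,0,0,0,0.15,100],
    [0,0,0,0,0,0.15,100],
    [0,0,0,0,0,0.15,100],
    [0,0,0,0,0,0.15,100],
    [0,0,0,0,0,0.15,100],
    [0,0,0,0,0,0.15,100],
    [0,0,0,0,0,0.15,100],
    [0,0,0,0,0,0.15,100]
  ]
}}

```text
t: 2.85
eef_pos: [459.5, 112.9, 313.6]
tcp_rot: [3.134, -0.003, 1.423]
ft_force: [0.5, -0.5, -0.1]
opening: 1.001
```

Emit:
{"op": "play_rows", "data": {
  "moves": [
    [0,0,0,0,0,0.15,100],
    [0,0,0,0,0,0.15,100],
    [0,0,0,0,0,0.15,100],
    [0,0,0,0,0,0.15,100],
    [0,0,0,0,0,0.15,100],
    [0,0,0,0,0,0.15,100],
    [0,0,0,0,0,0.15,100],
    [0,0,0,0,0,0,100]
  ]
}}

```text
t: 3.65
eef_pos: [459.1, 112.9, 314.3]
tcp_rot: [3.14, -0.009, 0.37]
ft_force: [-0.5, 0.4, 0.7]
opening: 1.0
```

```bash
python3 - <<'E'
from h import *
c=read_camera("wrist"); cv2.imwrite("pics/w1.png",c["img"][:,:,::-1])
s=state();print(s["t"],s["joints"],s["eef_pos"],s["tcp_rot"]);print(proj(c,[474,141,70]))
E
```

```text
3.7 [1.00545165e-01 1.80059599e-01 1.79649042e+00 1.38919645e-03
 1.15585577e+00 1.29572767e+00] [459.06321961 112.87675903 314.33143366] [ 3.14032588 -0.00918785  0.37506545]
(np.float64(303.82901184890545), np.float64(151.99760582939092))
```

View pics/w1.png

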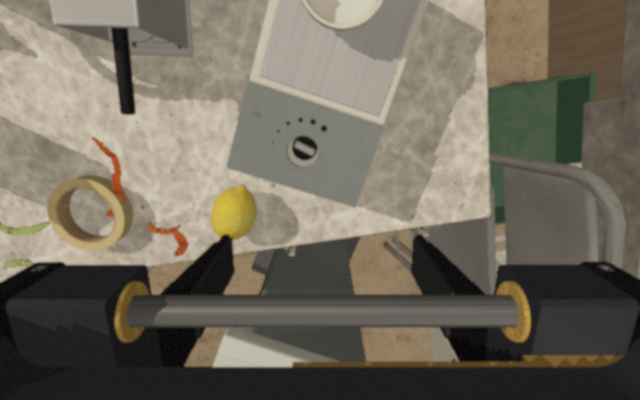

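The wrist view shows the opening at (304,150) with the white bar clearly inside it. The handle runs from (121,28) to (127,112). I'll measure the bar, opening and handle.

```bash
python3 - <<'E'
from h import *
c=read_camera("wrist"); crop(c,225,105,385,205,5,"w1a.png"); crop(c,50,0,200,130,5,"w1b.png")
E
```

```text
(no output)
```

View pics/w1a.png

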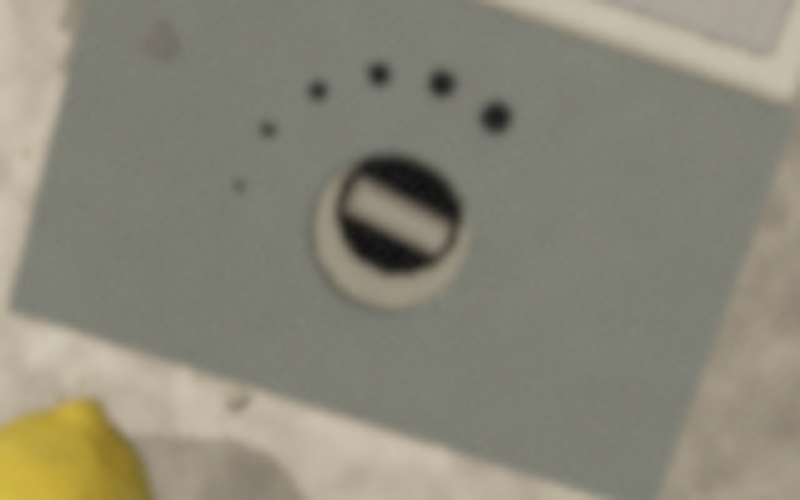

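View pics/w1b.png

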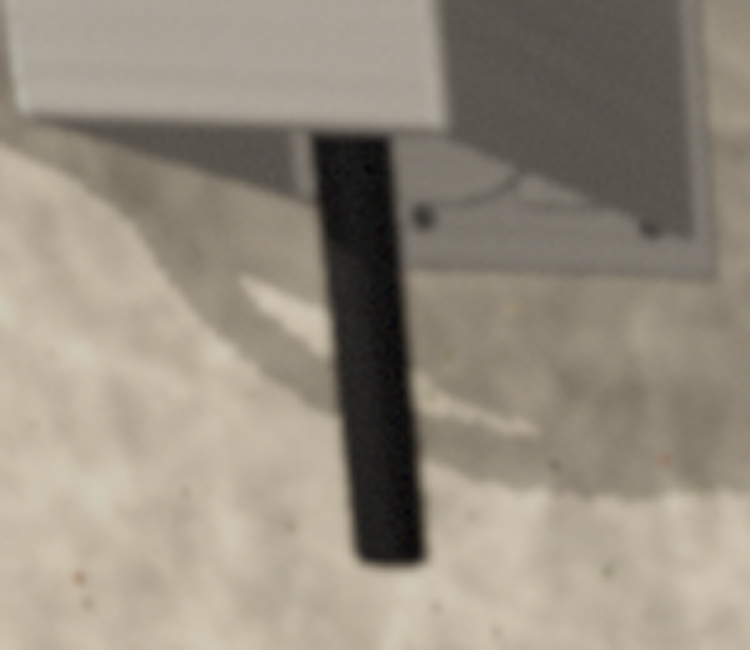

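```bash
python3 - <<'E'
from h import *
np.set_printoptions(precision=2,suppress=True)
c=read_camera("wrist")
A=lambda x,y:(225+x/5-.4,105+y/5-.4); B=lambda x,y:(50+x/5-.4,y/5-.4)
print("open",onz(c,*A(390.5,230.5),70), onz(c,*A(313,230.5),70),onz(c,*A(468,230.5),70))
p=onz(c,*A(350,195),42);q=onz(c,*A(450,235),42);v=q-p
print("bar",(p+q)/2,np.linalg.norm(v),"yaw",np.arctan2(v[1],v[0]))
a=onz(c,*B(352,140),93);b=onz(c,*B(390,560),93);v=a-b
print("handle",a,b,"yaw",np.arctan2(v[1],v[0]), "width",onz(c,*B(330,300),93)-onz(c,*B(403,300),93))
for n,P in [("pFL",(10,310)),("pFR",(660,500)),("pBR",(790,105))]: print(n,onz(c,*A(*P),70))
for P in [(18,113),(445,128)]: print("roof",onz(c,*B(*P),126))
for P in [(239,186),(268,129),(317,90),(378,74),(442,83),(497,118)]: 
    d=onz(c,*A(*P),70)-onz(c,*A(390.5,230.5),70); print("dot",np.arctan2(d[1],d[0]))
E
```

```text
open [474.73 142.84  70.  ] [468.15 159.49  70.  ] [481.31 126.18  70.  ]
bar [475.35 142.08  42.  ] 26.414088934476414 yaw -1.5748224913682642
handle [525.22 354.83  93.  ] [448.38 329.33  93.  ] yaw 0.3204077614240155 width [-5.46 13.79  0.  ]
pFL [424.69 219.01  70.  ]
pFR [438.01  59.47  70.  ]
pBR [534.59  68.62  70.  ]
roof [507.76 393.32 126.  ]
roof [533.74 321.05 126.  ]
dot 1.6611806898316377
dot 1.250738745851424
dot 0.8479991517251774
dot 0.44171590530634
dot 0.026547192009046212
dot -0.3907083654071346
```

Emit:
{"op": "play_rows", "data": {
  "moves": [
    [0,0,0,0,0,0.05,100],
    [0.02,-0.042,0,0,0,0,100],
    [0.02,-0.042,0,0,0,0,100],
    [0.02,-0.042,0,0,0,0,100],
    [0.02,-0.042,0,0,0,0,100],
    [0.019,-0.04,0,0,0,0,100],
    [0,0,0.04,0,0,0,100],
    [0,0,0,0,0,0,100]
  ]
}}

```text
t: 4.6
eef_pos: [486.3, 350.6, 274.3]
tcp_rot: [3.14, -0.012, 0.348]
ft_force: [-0.2, -0.7, -0.6]
opening: 1.001
```

```bash
python3 - <<'E'
from h import *
from scipy.spatial.transform import Rotation as Ro
c=read_camera("wrist"); cv2.imwrite("pics/w2.png",c["img"][:,:,::-1])
s=state();print(s["t"],s["joints"],s["eef_pos"],s["tcp_rot"])
R=Ro.from_euler("xyz",s["tcp_rot"]); print(R.inv().apply(np.array([486.3,342.1,81])-s["eef_pos"]))
E
```

```text
4.65 [ 0.51554054  0.40555341  1.56680738 -0.00336597  1.15298172  1.74017848] [487.44572702 351.04680991 277.75612451] [ 3.14127761 -0.01653783  0.34750179]
[ -7.3772859    7.95989304 196.66353598]
```

View pics/w2.png

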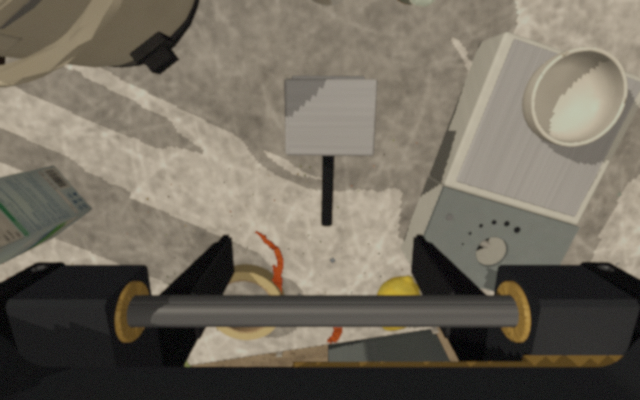

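The wrist view shows the handle pointing straight along the tool, from (328,157) to (327,225).

```bash
python3 - <<'E'
from h import *
from scipy.spatial.transform import Rotation as Ro
c=read_camera("wrist"); im=c["img"].astype(int)
m=(im.sum(2)<130).astype(np.uint8); m[:150]=0;m[232:]=0;m[:,:300]=0;m[:,360:]=0
r=cv2.minAreaRect(cv2.findNonZero(m));print(r)
L=[]
for v in range(165,218,6):
    u=np.flatnonzero(m[v]).mean() if m[v].any() else np.nan
    L.append(onz(c,u,v,93)); 
L=np.array(L);d=L[0]-L[-1];print(np.arctan2(d[1],d[0])); print(L[0],L[-1])
vmax=np.flatnonzero(m.any(1)).max();print("end",onz(c,327,vmax+.5,93))
s=state();print(s["eef_pos"],s["tcp_rot"])
E
```

```text
((327.5, 191.5), (67.0, 9.0), 90.0)
0.3207755832745924
[508.44398256 352.34440407  93.        ] [461.02885362 336.59070929  93.        ]
end [448.40660443 331.41774737  93.        ]
[488.10684331 350.63390439 279.50542459] [-3.14153692 -0.01928792  0.34585294]
```

Emit:
{"op": "play_rows", "data": {
  "moves": [
    [-0.004,0.006,0.02,0,-0.019,0.025,100],
    [0,0,0.04,0,0,0,100],
    [0,0,0.04,0,0,0,100],
    [0,0,0.03,0,0,0,100],
    [0,0,0,0,0,0,100]
  ]
}}

```text
t: 5.2
eef_pos: [490.2, 339.6, 151.9]
tcp_rot: [-3.139, -0.009, 0.314]
ft_force: [0.5, 0.2, 0.1]
opening: 1.0
```

```bash
cat > e.py <<'E'
import sys
from h import *
from scipy.spatial.transform import Rotation as Ro
def err(x,y,z,yaw):
    s=state(); R=Ro.from_euler("xyz",s["tcp_rot"]); T=Ro.from_euler("xyz",[np.pi,0,yaw])
    print("t",s["t"],"pos",s["eef_pos"].round(1),"rpy",s["tcp_rot"].round(4),"F",s["ft_force"].round(1),"M",s["moment"].round(2),"open",round(s["opening"],3),"j6",s["joints"][5].round(2))
    print("tool shift mm",R.inv().apply(np.array([x,y,z])-s["eef_pos"]).round(1),"rotvec",(R.inv()*T).as_rotvec().round(4))
if __name__=="__main__": err(*map(float,sys.argv[1:5]))
E
python3 - <<'E'
from e import *
c=read_camera("wrist"); cv2.imwrite("pics/w3.png",c["img"][:,:,::-1])
err(486.4,344,81,.321)
E
```

```text
t 5.25 pos [491.1 340.1 154. ] rpy [-3.139  -0.0116  0.314 ] F [ 1.3 -0.2  1.3] M [-0.08  0.19 -0.04] open 1.001 j6 1.75
tool shift mm [-4.1 -5.  73. ] rotvec [-0.0025 -0.0116 -0.0069]
```

View pics/w3.png

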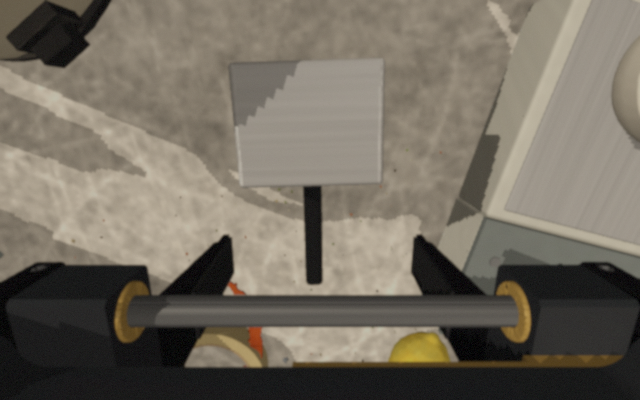

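The handle now runs from (313,188) to (315,282), slightly left of the tool centre.

```bash
python3 - <<'E'
from e import *
c=read_camera("wrist"); im=c["img"].astype(int)
m=(im.sum(2)<130)
L=[]
for v in range(195,276,8):
    u=np.flatnonzero(m[v,295:340]).mean()+295; L.append(onz(c,u,v,93)[:2])
L=np.array(L);p=np.polyfit(L[:,0],L[:,1],1);print(np.arctan(p[0]),"y at 486.4",np.polyval(p,486.4),L[0],L[-1])
e=onz(c,315,282.5,93);print("end",e)
err(486.4,np.polyval(p,486.4),81,np.arctan(p[0]))
E
```

```text
0.3227717002535323 y at 486.4 345.0141008439518 [507.92612072 352.35490366] [453.63653542 333.70526078]
end [448.23798043 331.61946528  93.        ]
t 5.3 pos [491.7 340.7 155.5] rpy [-3.1385 -0.0142  0.3144] F [ 0.7 -0.6  1.1] M [-0.05  0.13  0.04] open 1.0 j6 1.75
tool shift mm [-4.8 -5.5 74.5] rotvec [-0.003  -0.0143 -0.0084]
```

Emit:
{"op": "play_rows", "data": {
  "moves": [
    [-0.005,-0.006,0.03,0,-0.014,-0.008,100],
    [0,0,0.025,0,0,0,100],
    [0,0,0,0,0,0,100],
    [0,0,0,0,0,0,100]
  ]
}}

```text
t: 5.7
eef_pos: [490.0, 346.2, 109.1]
tcp_rot: [-3.136, -0.014, 0.321]
ft_force: [0.2, 0.5, 0.5]
opening: 1.001
```

```bash
python3 e.py 486.4 345 81 .322
```

```text
t 5.7 pos [490.  346.2 109.1] rpy [-3.1359 -0.0135  0.3206] F [0.2 0.5 0.5] M [-0.11  0.15 -0.01] open 1.001 j6 1.75
tool shift mm [-4.1  0.2 28. ] rotvec [-0.0057 -0.0135 -0.0013]
```

Emit:
{"op": "play_rows", "data": {
  "moves": [
    [-0.004,0,0.02,-0.006,-0.013,0,100],
    [0,0,0.01,0,0,0,100],
    [0,0,0,0,0,0,100]
  ]
}}

```text
t: 6.0
eef_pos: [487.9, 345.7, 81.3]
tcp_rot: [-3.141, -0.006, 0.32]
ft_force: [-0.5, -0.3, -0.6]
opening: 1.001
```

```bash
python3 e.py 486.4 345 81 .322
```

```text
t 6.0 pos [487.9 345.7  81.3] rpy [-3.1412 -0.0057  0.3203] F [-0.5 -0.3 -0.6] M [-0.06  0.19  0.03] open 1.001 j6 1.76
tool shift mm [-1.6  0.2  0.3] rotvec [-0.0004 -0.0057 -0.0017]
```

Emit:
{"op": "play_rows", "data": {
  "moves": [
    [0,0,0,0,-0.005,0,30],
    [0,0,0,0,0,0,30],
    [0,0,0,0,0,0,30],
    [0,0,0,0,0,0,30]
  ]
}}

```text
t: 6.4
eef_pos: [488.3, 346.0, 82.1]
tcp_rot: [-3.141, -0.001, 0.32]
ft_force: [0.1, -0.2, 0.5]
opening: 0.719
```

```bash
python3 - <<'E'
from e import *
c=read_camera("wrist"); cv2.imwrite("pics/w4.png",c["img"][:,:,::-1])
err(486.4,345,81,.322)
E
```

```text
t 6.45 pos [488.3 346.   82.1] rpy [-3.141e+00 -1.200e-03  3.203e-01] F [-0.9 -0.2 -0.1] M [-0.06  0.17  0.03] open 0.676 j6 1.76
tool shift mm [-2.1  0.3  1.1] rotvec [-0.0006 -0.0012 -0.0017]
```

View pics/w4.png

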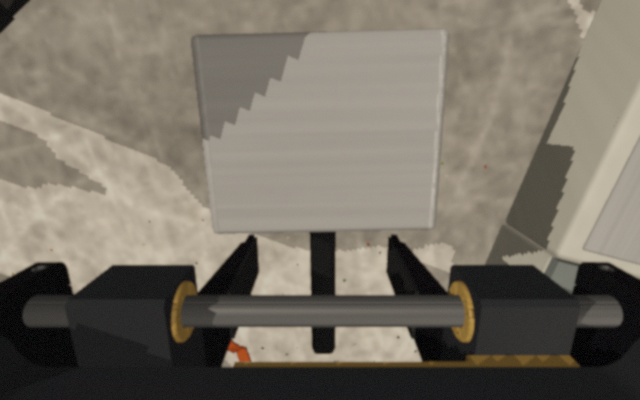

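The handle, at (322,290), is centred between the fingers at (250,…) and (393,…). I'll close on it.

Emit:
{"op": "play_rows", "data": {
  "moves": [
    [0,0,0.001,0,0,0,0],
    [0,0,0,0,0,0,0],
    [0,0,0,0,0,0,0],
    [0,0,0,0,0,0,0],
    [0,0,0,0,0,0,0],
    [0,0,0,0,0,0,0],
    [0,0,0,0,0,0,0],
    [0,0,0,0,0,0,0]
  ]
}}

```text
t: 7.25
eef_pos: [488.3, 346.0, 81.3]
tcp_rot: [-3.141, -0.002, 0.32]
ft_force: [0.2, 1.4, 0.4]
opening: 0.124
```

```bash
python3 e.py 486.4 345 81 .322
```

```text
t 7.25 pos [488.3 346.   81.3] rpy [-3.141e+00 -1.500e-03  3.204e-01] F [0.2 1.4 0.4] M [-0.13  0.13 -0.  ] open 0.124 j6 1.76
tool shift mm [-2.1  0.3  0.3] rotvec [-0.0006 -0.0015 -0.0016]
```

Emit:
{"op": "play_rows", "data": {
  "moves": [
    [0,0,-0.003,0,0,0,0],
    [-0.01,0,0,0,0,0,0],
    [-0.015,0,0,0,0,0,0],
    [-0.015,0,0,0,0,0,0]
  ]
}}

```text
t: 7.65
eef_pos: [448.9, 332.6, 84.0]
tcp_rot: [-3.141, -0.001, 0.32]
ft_force: [0.5, 0.8, -1.8]
opening: 0.123
```

```bash
python3 e.py 393 313.5 83 .322
```

```text
t 7.65 pos [448.9 332.6  84. ] rpy [-3.141e+00 -1.200e-03  3.197e-01] F [ 0.5  0.8 -1.8] M [-0.05  0.25  0.03] open 0.123 j6 1.77
tool shift mm [-59.1   0.6   0.9] rotvec [-0.0006 -0.0012 -0.0023]
```

Emit:
{"op": "play_rows", "data": {
  "moves": [
    [-0.02,0,0,0,0,0,0],
    [-0.02,0,0,0,0,0,0],
    [-0.02,0,0,0,0,0,0],
    [0,0,0,0,0,0,0],
    [0,0,-0.03,0,0,0,0],
    [0,0,-0.03,0,0,0,0],
    [0,0,-0.03,0,0,0,0],
    [0,0,0,0,0,0,0]
  ]
}}

```text
t: 8.45
eef_pos: [385.1, 311.1, 177.0]
tcp_rot: [3.141, 0.003, 0.321]
ft_force: [-0.2, 1.1, -2.6]
opening: 0.124
```

```bash
python3 - <<'E'
from e import *
c=read_camera("wrist"); cv2.imwrite("pics/w5.png",c["img"][:,:,::-1])
c=read_camera("scene"); crop(c,200,100,400,250,4,"s5.png")
c=read_camera("side"); crop(c,230,100,390,220,5,"d5.png")
err(476.4,77.2,200,1.567)
E
```

```text
t 8.6 pos [383.6 310.2 173.2] rpy [3.1398 0.0093 0.3205] F [ 0.   0.8 -1.4] M [-0.1   0.21  0.  ] open 0.125 j6 1.8
tool shift mm [ 14.4 250.4 -26.4] rotvec [-0.0043  0.0092 -1.2465]
```

View pics/w5.png

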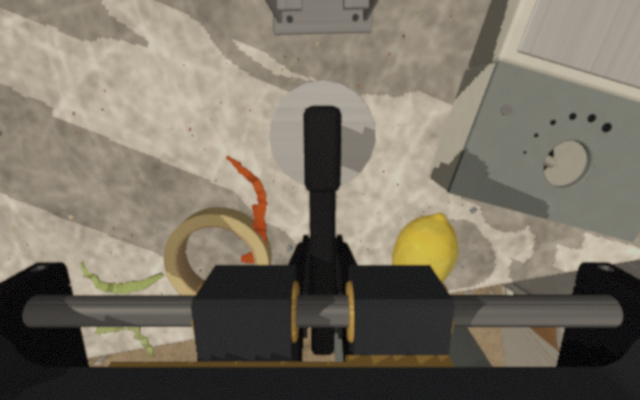

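View pics/d5.png

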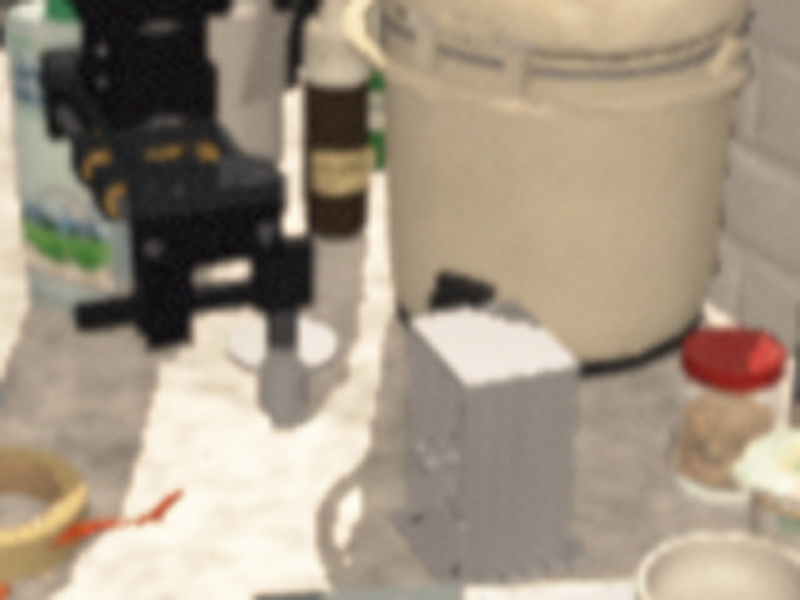

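The key is held cleanly. The collar is centred near (323,133) in the wrist view. I'll locate it relative to the tool.

```bash
python3 - <<'E'
from e import *
s=state();c=read_camera("wrist"); im=c["img"]
print(s["eef_pos"],s["tcp_rot"])
R=Ro.from_euler("xyz",s["tcp_rot"])
crop(c,250,60,400,200,5,"w5a.png")
# collar edges: rows
for n,u,v in [("L",270,133),("R",376,133),("T",323,81)]:
    X=onz(c,u,v,s["eef_pos"][2]-26.3); print(n,R.inv().apply(X-s["eef_pos"]).round(1))
E
```

```text
[383.61162165 310.16920044 173.24217175] [3.1398201  0.00929241 0.32048022]
L [ 61.8 -27.1  25.7]
R [61.8 27.9 25.8]
T [87.4  0.4 25.5]
```

View pics/w5a.png

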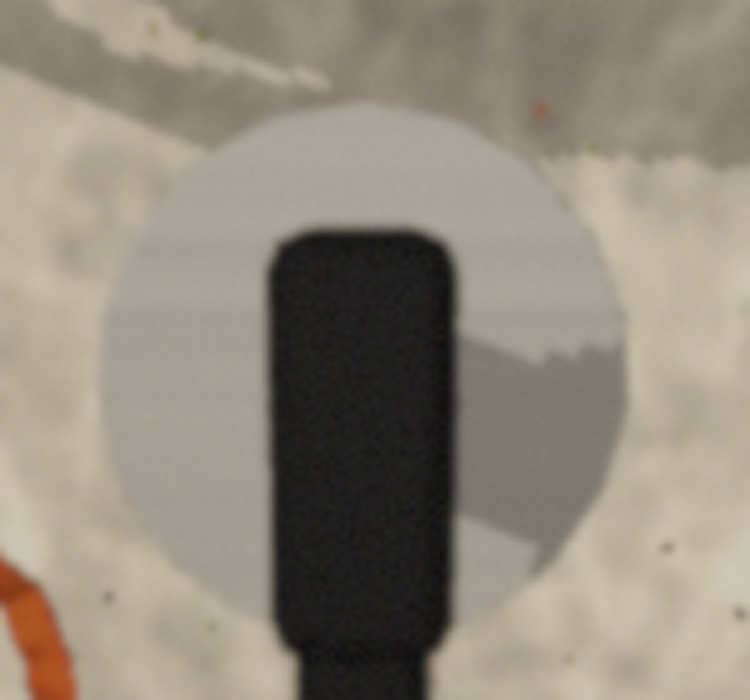

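Emit:
{"op": "play_rows", "data": {
  "moves": [
    [0,0.01,-0.03,0,0,0,0],
    [0.002,0.04,0,0,0,0,0],
    [0.003,0.04,0,0,0,0,0],
    [0.003,0.04,0,0,0,0,0],
    [0.002,0.04,0,0,0,0,0],
    [0.002,0.04,0,0,0,0,0],
    [0.002,0.035,0,0,0,0,0],
    [0,0,0,0,0,-0.1,0]
  ]
}}

```text
t: 9.45
eef_pos: [475.5, 73.4, 194.4]
tcp_rot: [-3.14, 0.026, 0.425]
ft_force: [0.6, 0.6, -1.4]
opening: 0.126
```

Emit:
{"op": "play_rows", "data": {
  "moves": [
    [0,0,0,0,0,-0.14,0],
    [0,0,0,0,0,-0.14,0],
    [0,0,0,0,0,-0.14,0],
    [0,0,0,0,0,-0.14,0],
    [0,0,0,0,0,-0.14,0],
    [0,0,0,0,0,-0.14,0],
    [0,0,0,0,0,-0.14,0],
    [0,0,0,0,0,-0.14,0]
  ]
}}

```text
t: 10.25
eef_pos: [473.1, 70.7, 183.4]
tcp_rot: [-3.098, 0.009, 1.586]
ft_force: [-0.0, -0.2, -1.6]
opening: 0.125
```

```bash
python3 e.py 474.1 81.2 160 1.567
```

```text
t 10.25 pos [473.1  70.7 183.4] rpy [-3.0982  0.0093  1.5865] F [-0.  -0.2 -1.6] M [-0.15  0.01  0.  ] open 0.125 j6 0.01
tool shift mm [10.7  2.1 23.2] rotvec [-0.0433  0.0097  0.0193]
```

Emit:
{"op": "play_rows", "data": {
  "moves": [
    [0.01,0.002,0,-0.043,0.01,0.02,0],
    [0,0,0.008,0,0,0,0],
    [0,0,0,0,0,0,0]
  ]
}}

```text
t: 10.55
eef_pos: [474.0, 80.5, 171.2]
tcp_rot: [-3.136, 0.0, 1.572]
ft_force: [0.4, 0.5, -0.1]
opening: 0.126
```

```bash
python3 - <<'E'
from e import *
c=read_camera("wrist"); cv2.imwrite("pics/w6.png",c["img"][:,:,::-1])
c=read_camera("scene"); crop(c,270,140,430,290,4,"s6.png")
c=read_camera("side"); crop(c,250,140,400,290,4,"d6.png")
err(474.1,81.2,160,1.567)
E
```

```text
t 10.7 pos [474.8  80.4 172.5] rpy [-3.1379 -0.      1.5709] F [-0.3 -1.2 -1. ] M [-0.15  0.08  0.02] open 0.123 j6 0.03
tool shift mm [ 0.8 -0.6 12.5] rotvec [-0.0037 -0.      0.0039]
```

View pics/w6.png

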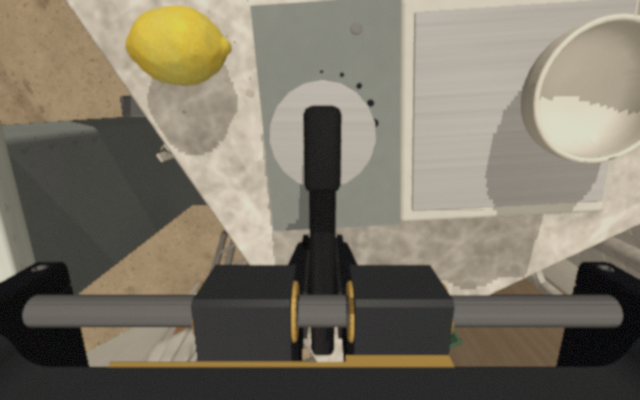

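View pics/s6.png

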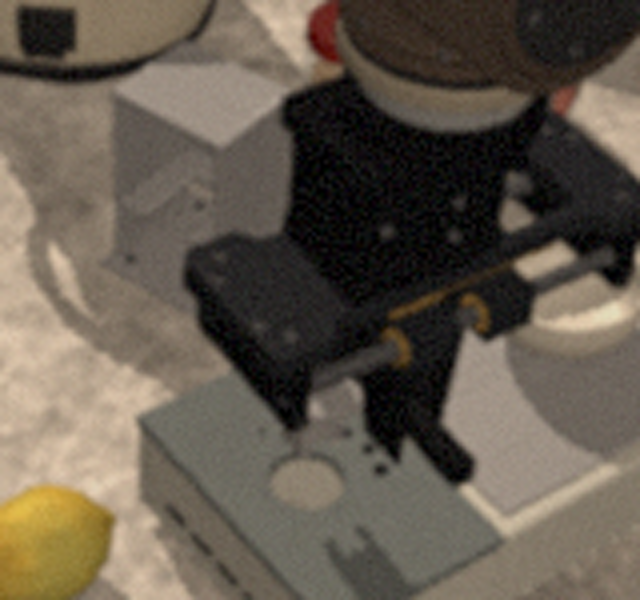

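View pics/d6.png

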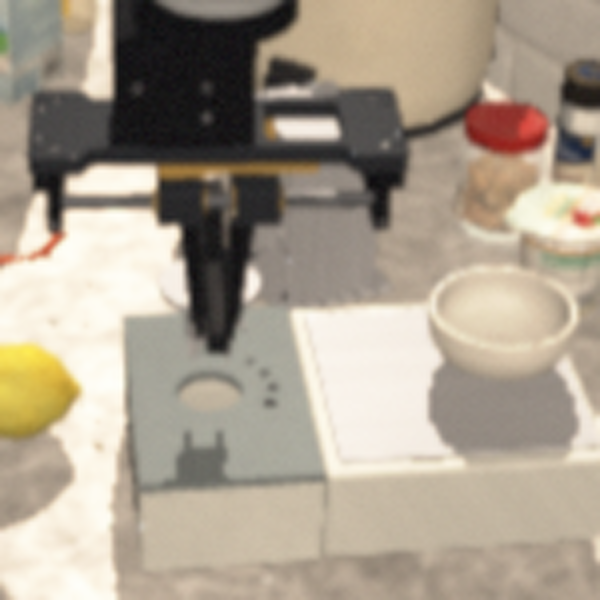

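```bash
python3 - <<'E'
from e import *
s=state();c=read_camera("wrist"); im=c["img"].astype(int)
g=im.sum(2); m=((g<170)).astype(np.uint8); m[:60]=0;m[135:]=0;m[:,:310]=0;m[:,390:]=0; m[100:,300:345]=0
n,l,st,ce=cv2.connectedComponentsWithStats(m); print(st[1:,4],ce[1:].round(1))
crop(c,300,55,400,140,6,"w6a.png")
E
```

```text
[ 2  9 12] [[340.   74.5]
 [357.1  85.7]
 [368.9 102.3]]
```

View pics/w6a.png

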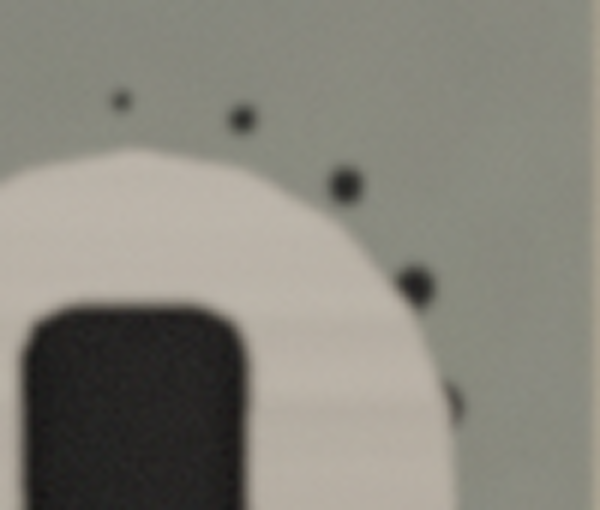

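```bash
python3 - <<'E'
from e import *
s=state();c=read_camera("wrist")
new=np.array([onz(c,300+x/6-.4,55+y/6-.4,70)[:2] for x,y in [(120,100),(242,118),(345,185),(415,287)]])
print(s["eef_pos"],s["tcp_rot"]);print("new",new.round(1))
# earlier dots from first wrist picture relative to opening centre: recompute using saved image pose
R=np.array(c["R"]);t=np.array(c["t"])
Tn=Ro.from_euler("xyz",s["tcp_rot"]).as_matrix()
# camera extrinsic in tool
Rct=R@Tn; tct=R@s["eef_pos"]+t
s0p=np.array([459.06321961,112.87675903,314.33143366]);T0=Ro.from_euler("xyz",[3.14032588,-0.00918785,0.37506545]).as_matrix()
c0=dict(c);c0["R"]=Rct@T0.T;c0["t"]=tct-c0["R"]@s0p
old=np.array([onz(c0,225+x/5-.4,105+y/5-.4,70)[:2] for x,y in [(239,186),(268,129),(317,90),(378,74),(442,83),(497,118)]])
print("old",old.round(1)); print("open",onz(c0,225+390.5/5-.4,105+230.5/5-.4,70))
for P in (old,new):
    A=np.c_[2*P,np.ones(len(P))];z=np.linalg.lstsq(A,(P**2).sum(1),rcond=None)[0];print("fit",z[:2],np.sqrt(z[2]+z[:2]@z[:2]))
E
```

```text
[474.86430828  80.46841495 172.7382364 ] [-3.13852641e+00 -6.75441966e-05  1.57097236e+00]
new [[472.  179.1]
 [486.4 177.1]
 [498.7 169.6]
 [507.4 158. ]]
old [[471.6 179.6]
 [486.1 177.7]
 [498.3 170.3]
 [506.7 158.7]
 [510.1 144.5]
 [507.5 130.1]]
open [474.76795595 143.6500991   70.        ]
fit [473.99017308 143.60669499] 36.111524111262995
fit [474.02478431 142.26668207] 36.86391591674854
```

Emit:
{"op": "play_rows", "data": {
  "moves": [
    [0.001,-0.001,0.012,-0.003,0,0.004,0],
    [0,0,0.008,0,0,0,0],
    [0,0,0,0,0,0,0],
    [0,0,0,0,0,0,0]
  ]
}}

```text
t: 11.2
eef_pos: [474.6, 81.1, 152.9]
tcp_rot: [3.14, 0.0, 1.567]
ft_force: [-0.2, 0.8, -1.6]
opening: 0.128
```

```bash
python3 e.py 474.0 81.5 130 1.567
```

```text
t 11.2 pos [474.6  81.1 152.9] rpy [3.1403e+00 1.0000e-04 1.5665e+00] F [-0.2  0.8 -1.6] M [-0.14  0.02  0.01] open 0.128 j6 0.04
tool shift mm [ 0.4 -0.6 22.9] rotvec [ 0.0013  0.0001 -0.0005]
```

Emit:
{"op": "play_rows", "data": {
  "moves": [
    [0,-0.0006,0.008,0,0,0,0],
    [0,0,0.006,0,0,0,0],
    [0,0,0.006,0,0,0,0]
  ]
}}

```text
t: 11.5
eef_pos: [474.6, 81.1, 132.7]
tcp_rot: [3.138, -0.0, 1.567]
ft_force: [1.2, 0.4, -1.0]
opening: 0.118
```

```bash
python3 - <<'E'
from e import *
c=read_camera("side"); crop(c,280,190,340,260,8,"d7.png")
c=read_camera("scene"); crop(c,310,230,380,290,8,"s7.png")
err(474.0,81.5,101.3,1.567)
E
```

```text
t 11.6 pos [474.2  81.  132.3] rpy [3.1397e+00 1.0000e-04 1.5666e+00] F [-0.4 -0.2 -0.4] M [-0.13  0.1  -0.01] open 0.12 j6 0.04
tool shift mm [ 0.5 -0.3 31. ] rotvec [ 0.0019  0.0001 -0.0004]
```

View pics/d7.png

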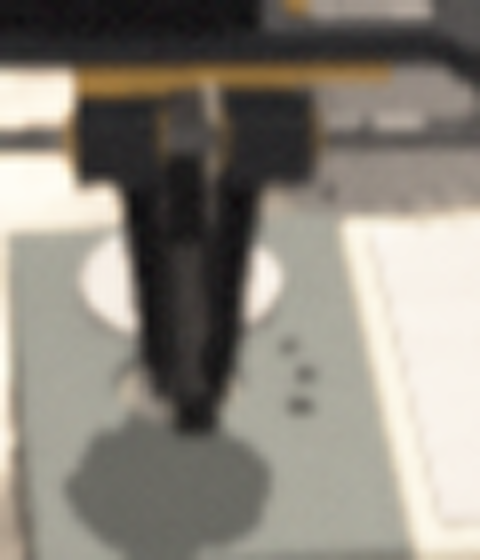

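View pics/s7.png

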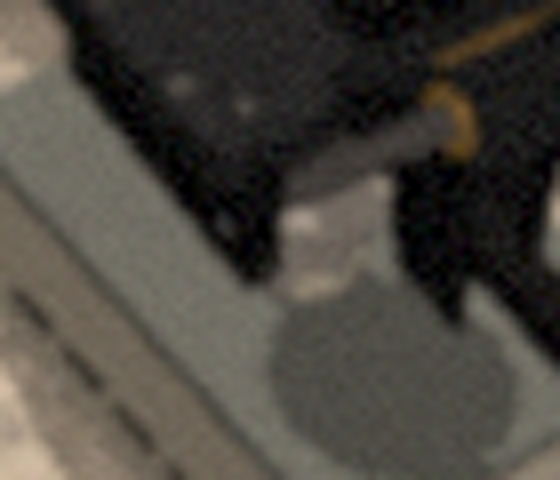

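There is no contact force, so the fork is already inside the opening. I'll continue down gently.

Emit:
{"op": "play_rows", "data": {
  "moves": [
    [0,0,0.006,0,0,0,0],
    [0,0,0.006,0,0,0,0],
    [0,0,0.004,0,0,0,0]
  ]
}}

```text
t: 11.9
eef_pos: [474.5, 81.1, 115.4]
tcp_rot: [3.139, -0.0, 1.567]
ft_force: [0.4, 0.5, -1.4]
opening: 0.126
```

```bash
python3 e.py 474.0 81.5 101.3 1.567
```

```text
t 11.9 pos [474.5  81.1 115.4] rpy [ 3.1388 -0.      1.5665] F [ 0.4  0.5 -1.4] M [-0.14  0.12  0.  ] open 0.126 j6 0.04
tool shift mm [ 0.4 -0.6 14.1] rotvec [ 0.0028 -0.     -0.0005]
```

Emit:
{"op": "play_rows", "data": {
  "moves": [
    [0,0,0.004,0,0,0,0],
    [0,0,0.003,0,0,0,0],
    [0,0,0.003,0,0,0,0]
  ]
}}

```text
t: 12.2
eef_pos: [474.5, 81.1, 104.2]
tcp_rot: [3.139, 0.0, 1.567]
ft_force: [0.8, -0.8, -0.6]
opening: 0.122
```

```bash
python3 e.py 474.0 81.5 101.3 1.567
```

```text
t 12.2 pos [474.5  81.1 104.2] rpy [3.1392 0.     1.5666] F [ 0.8 -0.8 -0.6] M [-0.17  0.06  0.01] open 0.122 j6 0.04
tool shift mm [ 0.4 -0.5  2.9] rotvec [ 0.0024  0.     -0.0004]
```

The fork has dropped over the bar with no force. About 3 mm remains.

Emit:
{"op": "play_rows", "data": {
  "moves": [
    [0,0,0.002,0,0,0,0],
    [0,0,0.0015,0,0,0,0],
    [0,0,0,0,0,0,0]
  ]
}}

```text
t: 12.5
eef_pos: [474.7, 80.8, 100.9]
tcp_rot: [3.139, 0.0, 1.567]
ft_force: [-1.4, 1.9, 0.9]
opening: 0.129
```

```bash
python3 e.py 474.0 81.5 101.3 1.567
```

```text
t 12.5 pos [474.7  80.8 100.9] rpy [3.1388e+00 4.0000e-04 1.5669e+00] F [-1.4  1.9  0.9] M [0.11 0.26 0.01] open 0.129 j6 0.04
tool shift mm [ 0.7 -0.7 -0.4] rotvec [ 0.0028  0.0004 -0.0001]
```

Emit:
{"op": "play_rows", "data": {
  "moves": [
    [0,0,0,0,0,0,60],
    [0,0,0,0,0,0,60],
    [0,0,0,0,0,0,60],
    [0,0,0,0,0,0,60],
    [0,0,0,0,0,0,60]
  ]
}}

```text
t: 13.0
eef_pos: [475.1, 80.8, 101.2]
tcp_rot: [3.137, 0.0, 1.567]
ft_force: [0.0, -0.8, 1.1]
opening: 0.49
```

Emit:
{"op": "play_rows", "data": {
  "moves": [
    [0,0,-0.02,0,0,0,60],
    [0,0,-0.03,0,0,0,60],
    [0,0,-0.02,0,0,0,60],
    [0,0,0,0,0,0,60]
  ]
}}

```text
t: 13.4
eef_pos: [474.5, 80.9, 172.7]
tcp_rot: [3.14, 0.0, 1.567]
ft_force: [-0.4, 0.6, 0.0]
opening: 0.604
```

```bash
python3 - <<'E'
from e import *
c=read_camera("wrist"); cv2.imwrite("pics/w8.png",c["img"][:,:,::-1])
c=read_camera("side"); crop(c,250,160,410,280,5,"d8.png")
c=read_camera("scene"); crop(c,270,180,430,300,5,"s8.png")
err(474.5,142.4,108,1.567)
E
```

```text
t 13.55 pos [473.3  80.8 170.1] rpy [-3.1390e+00  5.0000e-04  1.5667e+00] F [-0.1  0.3 -0.6] M [-0.06  0.09  0.04] open 0.601 j6 0.04
tool shift mm [61.7  1.1 62.1] rotvec [-0.0026  0.0005 -0.0003]
```

View pics/w8.png

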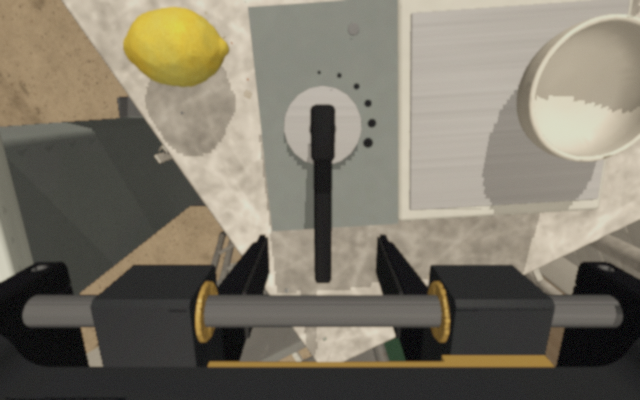

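View pics/d8.png

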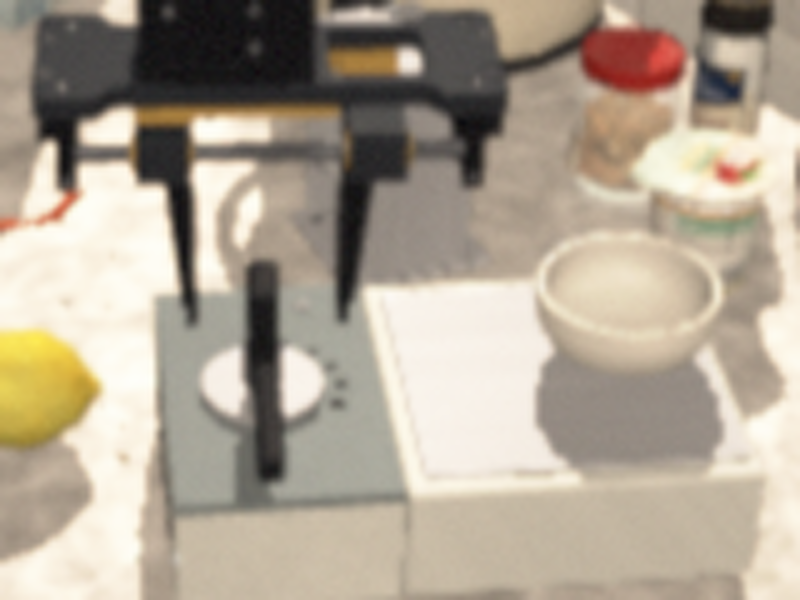

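View pics/s8.png

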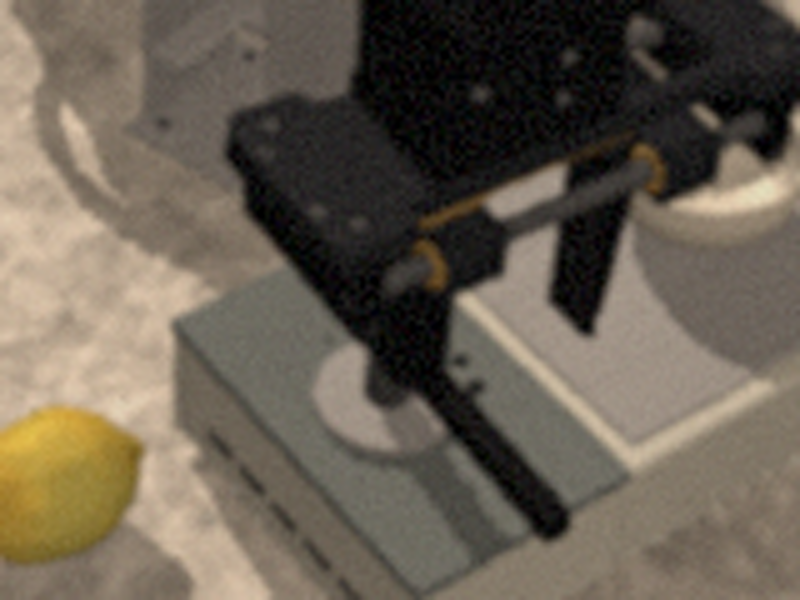

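The key stands by itself in the opening. I'll check its seating height by projecting a 75 mm-high collar outline.

```bash
python3 - <<'E'
from e import *
for n,(x0,y0,x1,y1) in [("side",(270,200,350,260)),("wrist",(270,70,380,180))]:
    c=read_camera(n); s=8 if n=="side" else 5
    im=cv2.resize(c["img"][y0:y1,x0:x1,::-1],None,fx=s,fy=s,interpolation=cv2.INTER_CUBIC)
    for z,col in ((75,(0,255,0)),(83,(0,0,255))):
        P=np.array([[(np.array(proj(c,[474.5+28*np.cos(a),142.4+28*np.sin(a),z]))-[x0,y0]+.5)*s] for a in np.linspace(0,6.283,60)]).astype(np.int32)
        cv2.polylines(im,[P],True,col,1)
    cv2.imwrite(f"pics/{n}9.png",im)
E
```

```text
(no output)
```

View pics/side9.png

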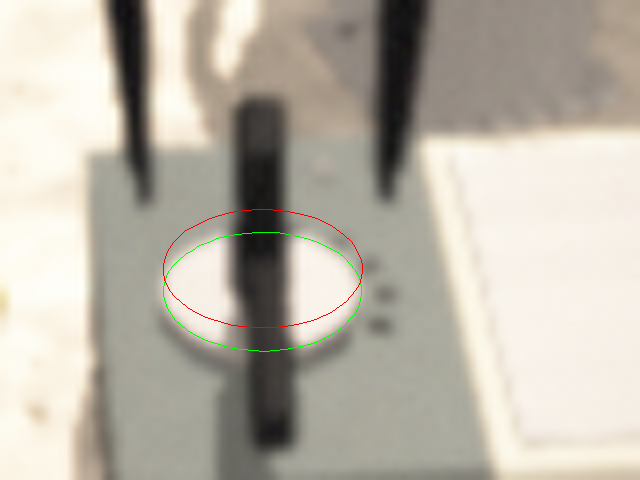

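View pics/wrist9.png

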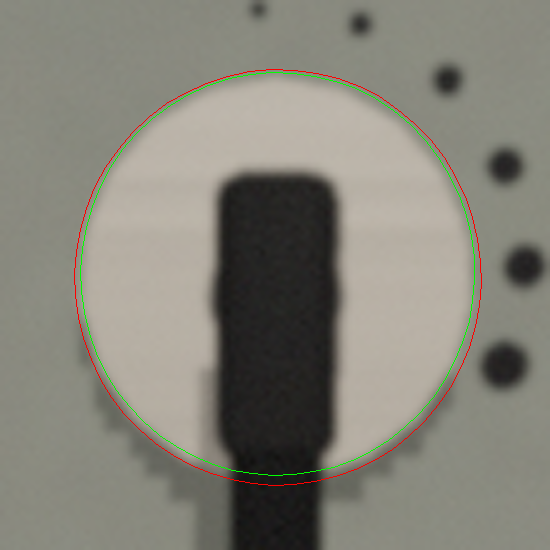

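The collar matches the seated outline (green, z=75) in both views, and the key origin is at about (474.5,142.3). Next I'll re-grip on the fin.

Emit:
{"op": "play_rows", "data": {
  "moves": [
    [0.03,0.001,0,0,0,0,60],
    [0.03,0,0,0,0,0,60],
    [0,0,0,0,0,0,60],
    [0,0,0,0,0,0,60]
  ]
}}

```text
t: 14.05
eef_pos: [473.7, 141.9, 166.1]
tcp_rot: [-3.132, 0.002, 1.565]
ft_force: [0.3, -1.0, 0.1]
opening: 0.603
```

```bash
python3 e.py 474.5 142.3 110 1.567
```

```text
t 14.05 pos [473.7 141.9 166.1] rpy [-3.1320e+00  1.6000e-03  1.5652e+00] F [ 0.3 -1.   0.1] M [-0.09  0.11 -0.02] open 0.603 j6 0.16
tool shift mm [ 0.5  1.4 56.1] rotvec [-0.0096  0.0016 -0.0018]
```

Emit:
{"op": "play_rows", "data": {
  "moves": [
    [0.0005,0.001,0.02,-0.009,0.001,0,60],
    [0,0,0.015,0,0,0,60],
    [0,0,0.01,0,0,0,60],
    [0,0,0,0,0,0,60]
  ]
}}

```text
t: 14.45
eef_pos: [474.2, 140.3, 118.3]
tcp_rot: [-3.14, 0.001, 1.564]
ft_force: [0.0, 0.3, 0.2]
opening: 0.602
```

```bash
python3 e.py 474.5 142.3 110 1.567
```

```text
t 14.45 pos [474.2 140.3 118.3] rpy [-3.1395e+00  1.1000e-03  1.5641e+00] F [0.  0.3 0.2] M [-0.1   0.11 -0.03] open 0.602 j6 0.16
tool shift mm [2.  0.3 8.3] rotvec [-0.0021  0.0011 -0.0029]
```

Emit:
{"op": "play_rows", "data": {
  "moves": [
    [0.002,0,0.007,-0.002,0.001,-0.003,60],
    [0,0,0.001,0,0,0,60],
    [0,0,0,0,0,0,60]
  ]
}}

```text
t: 14.75
eef_pos: [474.7, 141.8, 110.2]
tcp_rot: [3.141, -0.0, 1.566]
ft_force: [-0.1, -0.2, 0.2]
opening: 0.599
```

```bash
python3 - <<'E'
from e import *
c=read_camera("wrist"); cv2.imwrite("pics/w10.png",c["img"][:,:,::-1])
err(474.5,142.3,110,1.567)
E
```

```text
t 14.8 pos [474.6 141.8 110.3] rpy [ 3.1411 -0.      1.5664] F [ 0.2  0.7 -0.2] M [-0.09  0.04 -0.01] open 0.601 j6 0.16
tool shift mm [ 0.5 -0.1  0.3] rotvec [ 0.0005 -0.     -0.0006]
```

View pics/w10.png

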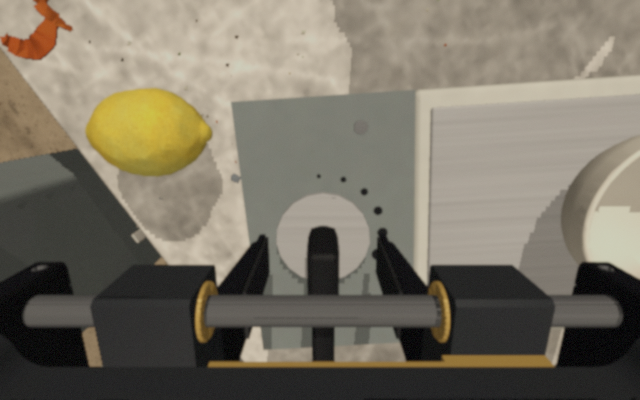

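The fin, at (322,250), is centred between the fingers. I'll close on it.

Emit:
{"op": "play_rows", "data": {
  "moves": [
    [0,0,0,0,0,0,0],
    [0,0,0,0,0,0,0],
    [0,0,0,0,0,0,0],
    [0,0,0,0,0,0,0],
    [0,0,0,0,0,0,0],
    [0,0,0,0,0,0,0],
    [0,0,0,0,0,0,0]
  ]
}}

```text
t: 15.5
eef_pos: [475.1, 142.0, 111.4]
tcp_rot: [3.139, -0.0, 1.567]
ft_force: [-0.3, 0.6, 1.0]
opening: 0.145
```

```bash
python3 e.py 474.5 142.3 110 1.567
```

```text
t 15.5 pos [475.1 142.  111.4] rpy [ 3.1391e+00 -4.0000e-04  1.5667e+00] F [-0.3  0.6  1. ] M [-0.09  0.1   0.05] open 0.145 j6 0.16
tool shift mm [ 0.3 -0.6  1.4] rotvec [ 0.0025 -0.0004 -0.0003]
```

Emit:
{"op": "play_rows", "data": {
  "moves": [
    [0,0,0,0,0,0.06,0],
    [0,0,0,0,0,0.06,0],
    [0,0,0,0,0,0.06,0],
    [0,0,0,0,0,0.06,0]
  ]
}}

```text
t: 15.9
eef_pos: [475.0, 141.6, 111.4]
tcp_rot: [3.139, -0.0, 1.319]
ft_force: [0.7, -0.5, 0.5]
opening: 0.147
```

```bash
python3 e.py 474.7 142.3 111 1.3
```

```text
t 15.9 pos [475.  141.6 111.4] rpy [ 3.1394e+00 -3.0000e-04  1.3194e+00] F [ 0.7 -0.5  0.5] M [-0.29  0.16  0.02] open 0.147 j6 0.41
tool shift mm [ 0.6 -0.5  0.4] rotvec [ 0.0022 -0.0003  0.0194]
```

Stable. I'll keep turning.

Emit:
{"op": "play_rows", "data": {
  "moves": [
    [0.0004,-0.0004,0.0003,0.002,0,0.08,0],
    [0,0,0,0,0,0.08,0],
    [0,0,0,0,0,0.08,0],
    [0,0,0,0,0,0.08,0],
    [0,0,0,0,0,0.08,0],
    [0,0,0,0,0,0.08,0]
  ]
}}

```text
t: 16.5
eef_pos: [474.2, 142.1, 111.4]
tcp_rot: [-3.141, 0.001, 0.821]
ft_force: [0.6, 0.2, 1.1]
opening: 0.143
```

```bash
python3 e.py 474.7 142.3 111 0.8
```

```text
t 16.5 pos [474.2 142.1 111.4] rpy [-3.1412e+00  5.0000e-04  8.2080e-01] F [0.6 0.2 1.1] M [-0.02  0.16  0.08] open 0.143 j6 0.91
tool shift mm [0.5 0.2 0.4] rotvec [-0.0004  0.0005  0.0208]
```

Emit:
{"op": "play_rows", "data": {
  "moves": [
    [0.0004,0.0002,0.0003,0,0,0.08,0],
    [0,0,0,0,0,0.08,0],
    [0,0,0,0,0,0.08,0],
    [0,0,0,0,0,0.08,0],
    [0,0,0,0,0,0.08,0],
    [0,0,0,0,0,0.08,0],
    [0,0,0,0,0,0.08,0],
    [0,0,0,0,0,0.08,0]
  ]
}}

```text
t: 17.3
eef_pos: [473.9, 142.7, 111.4]
tcp_rot: [-3.141, 0.002, 0.155]
ft_force: [-0.0, 1.0, 0.2]
opening: 0.146
```

```bash
python3 e.py 474.7 142.3 111 -0.355
```

```text
t 17.3 pos [473.9 142.7 111.4] rpy [-3.1414e+00  1.9000e-03  1.5550e-01] F [-0.   1.   0.2] M [0.08 0.19 0.11] open 0.146 j6 1.57
tool shift mm [0.7 0.5 0.4] rotvec [3.000e-04 1.800e-03 5.105e-01]
```

Emit:
{"op": "play_rows", "data": {
  "moves": [
    [0.0005,0.0004,0.0003,0,0.002,0.07,0],
    [0,0,0,0,0,0.07,0],
    [0,0,0,0,0,0.07,0],
    [0,0,0,0,0,0.07,0],
    [0,0,0,0,0,0.07,0]
  ]
}}

```text
t: 17.8
eef_pos: [474.0, 143.0, 111.4]
tcp_rot: [-3.141, 0.0, -0.209]
ft_force: [-0.3, 0.9, 0.3]
opening: 0.147
```

```bash
python3 e.py 474.7 142.3 111 -0.355
```

```text
t 17.8 pos [474.  143.  111.4] rpy [-3.141e+00  4.000e-04 -2.090e-01] F [-0.3  0.9  0.3] M [0.03 0.23 0.08] open 0.147 j6 1.94
tool shift mm [0.8 0.5 0.4] rotvec [-0.0006  0.0005  0.146 ]
```

Emit:
{"op": "play_rows", "data": {
  "moves": [
    [0.0004,0.0004,0.0003,0,0,0.05,0],
    [0,0,0,0,0,0.05,0],
    [0,0,0,0,0,0.04,0]
  ]
}}

```text
t: 18.1
eef_pos: [474.3, 143.0, 111.4]
tcp_rot: [-3.14, 0.001, -0.356]
ft_force: [0.7, -0.5, -1.1]
opening: 0.146
```

```bash
python3 e.py 474.7 142.3 111 -0.355
```

```text
t 18.1 pos [474.3 143.  111.4] rpy [-3.1404e+00  6.0000e-04 -3.5580e-01] F [ 0.7 -0.5 -1.1] M [-0.07  0.1   0.03] open 0.146 j6 2.08
tool shift mm [0.7 0.5 0.4] rotvec [-0.0012  0.0006 -0.0008]
```

Now I'll go on in small steps through the fork's play to the stop, watching the moment.

Emit:
{"op": "play_rows", "data": {
  "moves": [
    [0.0003,0.0003,0.0003,0,0,0.03,0],
    [0,0,0,0,0,0.03,0],
    [0,0,0,0,0,0.03,0]
  ]
}}

```text
t: 18.4
eef_pos: [474.5, 143.0, 111.4]
tcp_rot: [-3.14, 0.0, -0.45]
ft_force: [-0.3, -0.6, -0.2]
opening: 0.142
```

```bash
python3 e.py 474.7 142.3 111 -0.5
```

```text
t 18.4 pos [474.5 143.  111.4] rpy [-3.140e+00  5.000e-04 -4.496e-01] F [-0.3 -0.6 -0.2] M [-0.07  0.15  0.11] open 0.142 j6 2.18
tool shift mm [0.5 0.5 0.4] rotvec [-0.0016  0.0005  0.0504]
```

Emit:
{"op": "play_rows", "data": {
  "moves": [
    [0,0,0,0,0,0.03,0],
    [0,0,0,0,0,0.03,0]
  ]
}}

```text
t: 18.6
eef_pos: [474.5, 143.0, 111.4]
tcp_rot: [-3.14, 0.001, -0.512]
ft_force: [0.6, 0.1, 0.7]
opening: 0.145
```

```bash
python3 e.py 474.7 142.3 111 -0.55
```

```text
t 18.6 pos [474.5 143.  111.4] rpy [-3.1401e+00  5.0000e-04 -5.1170e-01] F [0.6 0.1 0.7] M [-0.06  0.2   0.05] open 0.145 j6 2.24
tool shift mm [0.5 0.5 0.4] rotvec [-0.0014  0.0005  0.0383]
```

Emit:
{"op": "play_rows", "data": {
  "moves": [
    [0,0,0,0,0,0.03,0],
    [0,0,0,0,0,0.03,0]
  ]
}}

```text
t: 18.8
eef_pos: [474.5, 143.0, 111.4]
tcp_rot: [-3.14, 0.001, -0.574]
ft_force: [0.3, -0.4, 0.5]
opening: 0.146
```

```bash
python3 - <<'E'
from e import *
c=read_camera("wrist"); cv2.imwrite("pics/w11.png",c["img"][:,:,::-1])
err(474.7,142.3,111,-.6)
E
```

```text
t 18.85 pos [474.5 143.  111.4] rpy [-3.1403e+00  6.0000e-04 -5.7560e-01] F [-1.2  0.2  0.6] M [0.   0.27 0.03] open 0.143 j6 2.3
tool shift mm [0.6 0.5 0.4] rotvec [-0.0013  0.0006  0.0244]
```

View pics/w11.png

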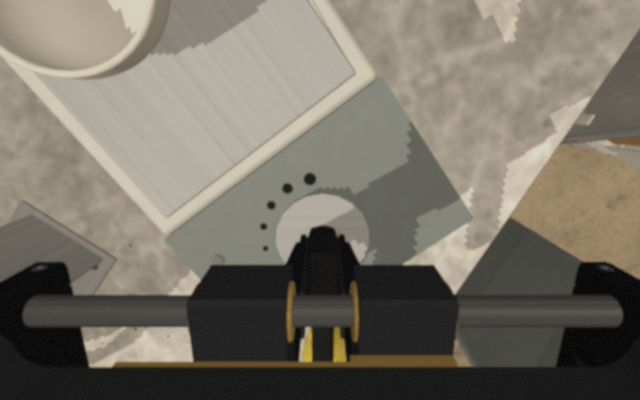

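Emit:
{"op": "play_rows", "data": {
  "moves": [
    [0,0,0,0,0,0.03,0],
    [0,0,0,0,0,0.03,0]
  ]
}}

```text
t: 19.05
eef_pos: [474.5, 143.0, 111.4]
tcp_rot: [-3.14, 0.001, -0.636]
ft_force: [0.1, 0.4, -0.5]
opening: 0.142
```

```bash
python3 e.py 474.7 142.3 111 -0.65
```

```text
t 19.05 pos [474.5 143.  111.4] rpy [-3.1404e+00  6.0000e-04 -6.3610e-01] F [ 0.1  0.4 -0.5] M [0.01 0.21 0.24] open 0.142 j6 2.36
tool shift mm [0.6 0.5 0.4] rotvec [-0.0012  0.0006  0.0139]
```

Emit:
{"op": "play_rows", "data": {
  "moves": [
    [0,0,0,0,0,0.03,0],
    [0,0,0,0,0,0.03,0]
  ]
}}

```text
t: 19.25
eef_pos: [474.5, 143.1, 111.4]
tcp_rot: [-3.141, 0.0, -0.697]
ft_force: [0.1, 0.3, -0.0]
opening: 0.147
```

```bash
python3 e.py 474.7 142.3 111 -0.65
```

```text
t 19.25 pos [474.5 143.1 111.4] rpy [-3.1407e+00  5.0000e-04 -6.9690e-01] F [ 0.1  0.3 -0. ] M [0.13 0.17 0.62] open 0.147 j6 2.43
tool shift mm [0.7 0.4 0.4] rotvec [-0.0009  0.0004 -0.0469]
```

Emit:
{"op": "play_rows", "data": {
  "moves": [
    [0,0,0,0,0,0.03,0],
    [0,0,0,0,0,0,0]
  ]
}}

```text
t: 19.45
eef_pos: [474.4, 143.1, 111.4]
tcp_rot: [-3.141, -0.0, -0.726]
ft_force: [0.1, 0.9, 0.2]
opening: 0.147
```

```bash
python3 - <<'E'
from e import *
c=read_camera("wrist"); cv2.imwrite("pics/w12.png",c["img"][:,:,::-1])
err(474.7,142.3,111,-.7)
E
```

```text
t 19.5 pos [474.4 143.1 111.4] rpy [-3.1412  0.     -0.725 ] F [-0.3  0.8 -0.4] M [0.17 0.19 0.79] open 0.147 j6 2.45
tool shift mm [0.7 0.5 0.4] rotvec [-0.0004  0.     -0.025 ]
```

View pics/w12.png

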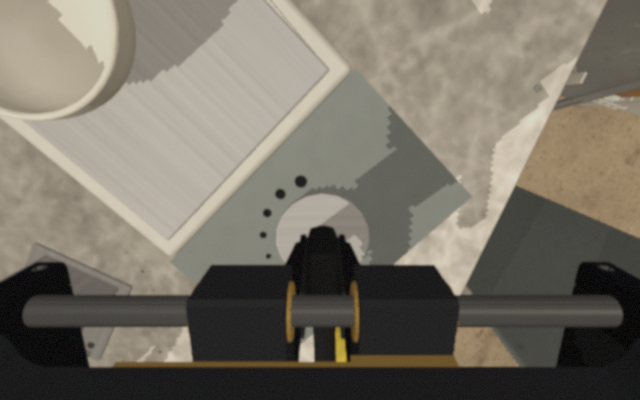

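The moment rose steeply to 0.79 N m, so the knob is at its end stop. I'll relax the twist slightly, within the play, then release and rise.

Emit:
{"op": "play_rows", "data": {
  "moves": [
    [0,0,0,0,0,-0.05,0],
    [0,0,0,0,0,-0.03,0],
    [0,0,0,0,0,0,0]
  ]
}}

```text
t: 19.8
eef_pos: [474.4, 143.1, 111.4]
tcp_rot: [-3.141, 0.0, -0.64]
ft_force: [-0.4, -1.0, 0.5]
opening: 0.147
```

Emit:
{"op": "play_rows", "data": {
  "moves": [
    [0,0,0,0,0,0,60],
    [0,0,0,0,0,0,60],
    [0,0,0,0,0,0,60],
    [0,0,0,0,0,0,60],
    [0,0,0,0,0,0,60],
    [0,0,0,0,0,0,60]
  ]
}}

```text
t: 20.4
eef_pos: [474.4, 143.1, 111.3]
tcp_rot: [-3.141, 0.0, -0.644]
ft_force: [-0.1, -0.5, -0.1]
opening: 0.579
```

Emit:
{"op": "play_rows", "data": {
  "moves": [
    [0,0,-0.02,0,0,0,60],
    [0,0,-0.03,0,0,0,60],
    [0,0,-0.04,0,0,0,60],
    [0,0,-0.04,0,0,0,60],
    [-0.03,0,-0.02,0,0,0,60],
    [-0.03,0,0,0,0,0,60],
    [0,0,0,0,0,0,60]
  ]
}}

```text
t: 21.1
eef_pos: [425.1, 179.5, 267.3]
tcp_rot: [-3.141, 0.002, -0.646]
ft_force: [-0.7, 0.2, -0.0]
opening: 0.602
```

```bash
python3 - <<'E'
from e import *
for n,(x0,y0,x1,y1),s in [("side",(260,180,360,260),8),("wrist",(0,0,640,400),1),("scene",(190,130,450,320),3)]:
    c=read_camera(n)
    im=cv2.resize(c["img"][y0:y1,x0:x1,::-1],None,fx=s,fy=s,interpolation=cv2.INTER_CUBIC)
    if n!="scene":
      for z,col in ((75,(0,255,0)),):
        P=np.array([[(np.array(proj(c,[474.5+28*np.cos(a),142.4+28*np.sin(a),z]))-[x0,y0]+.5)*s] for a in np.linspace(0,6.283,60)]).astype(np.int32)
        cv2.polylines(im,[P],True,col,1)
    cv2.imwrite(f"pics/{n}13.png",im)
err(474.7,142.3,111,-.7)
E
```

```text
t 21.25 pos [427.3 178.3 266.4] rpy [ 3.141e+00  2.200e-03 -6.470e-01] F [ 0.1  0.8 -0.3] M [0.   0.17 0.02] open 0.601 j6 2.47
tool shift mm [5.980e+01 1.000e-01 1.553e+02] rotvec [0.0007 0.0022 0.053 ]
```

View pics/side13.png

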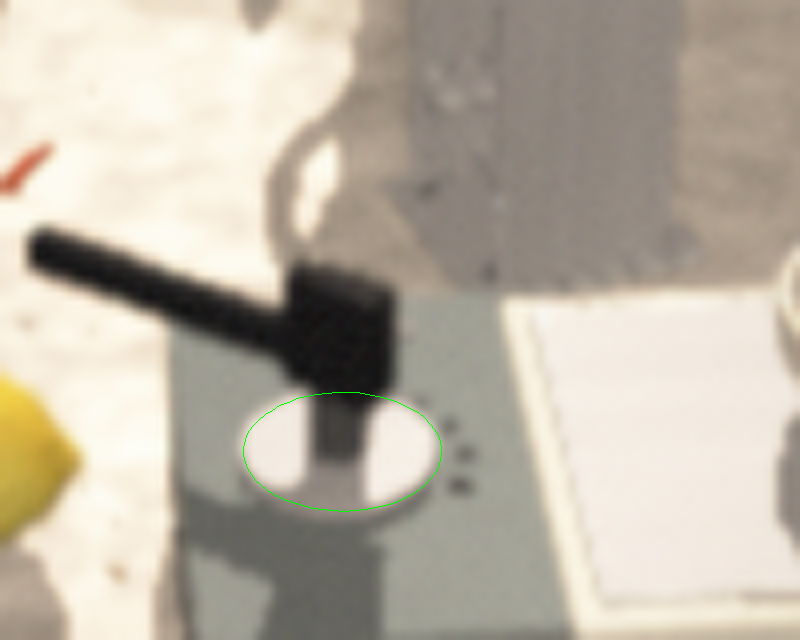

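View pics/wrist13.png

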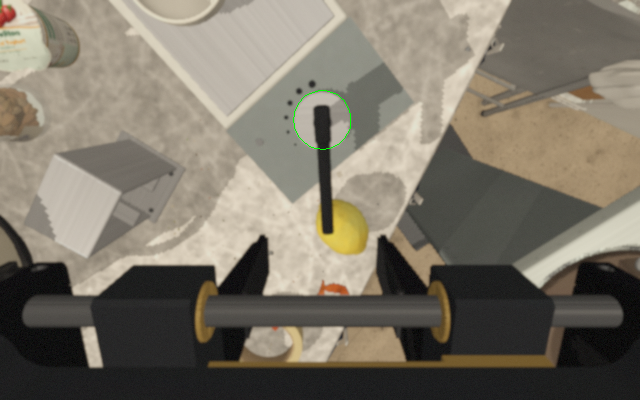

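View pics/scene13.png

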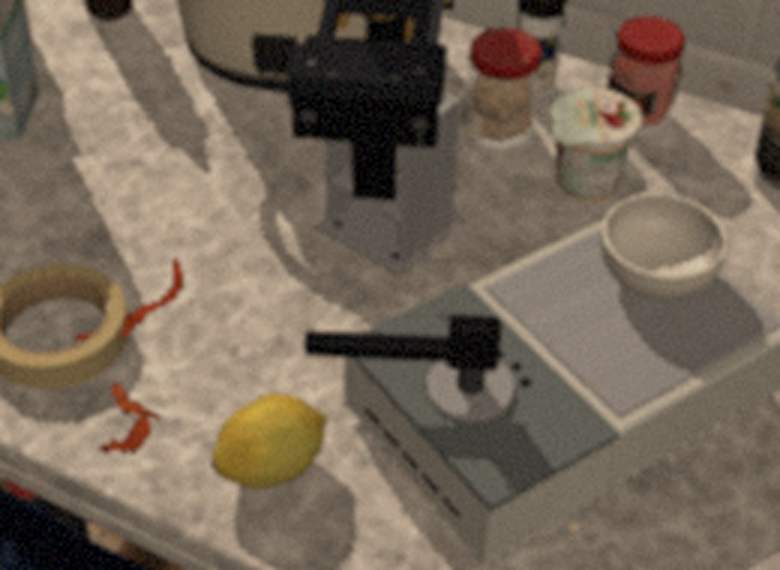

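```bash
python3 - <<'E'
from e import *
c=read_camera("wrist"); im=c["img"].astype(int)
m=im.sum(2)<130
L=[]
for v in range(155,226,8):
    i=np.flatnonzero(m[v,305:345])+305
    L.append(onz(c,i.mean(),v,113)[:2])
L=np.array(L);print(L[0],L[-1]);d=L[0]-L[-1];print("key yaw",np.arctan2(d[1],d[0]))
d=L.mean(0)-[474.5,142.4];print(np.arctan2(-d[1],-d[0]))
E
```

```text
[451.54557108 157.64649934] [401.46323033 191.86070861]
key yaw -0.5993337354593229
-0.5948268465782637
```

```bash
python3 -c "
from cell import *
print(job_done())"
```

```text
the job is handed in; nothing more can be done
None
```

The warming plate is turned up to its end stop, and the key is left standing upright and seated in the opening. I handed the job in at about 21 s.

- **Key out and seated:** I drew the key level out of its holder by the handle, lifted it, and lowered it through the guard opening over the bar. There was almost no contact force. After I let go, the collar matched a flat-on-panel outline in the side and wrist views.
- **Turning:** I took hold of it again by the fin and turned it clockwise. The twisting moment rose from about 0.05 to 0.79 N m, which shows the knob reached its stop. I then eased back a little, within the fork's play, released the key and moved clear.
- **Last checks:** The collar still matched the seated outline in both views, and the key's heading was -0.60 rad. Allowing for the fork's play, that puts the knob at its 2.0 rad stop. I could not see the knob directly, because the collar covers it. The lemon was where it started, and the bowl and the other things looked undisturbed. No check failed; position estimates from the different views differed by 1–3 mm.

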